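# Snap the handle cover onto a folding knife with a nylon-footed pusher

## Task

The black handle cover lies loose on the spring catches of the folding knife in the blue assembly nest. Take the red-handled pusher with the white nylon foot from the wooden tool tray and, holding it upright, press the cover straight down, without ramming it, until both ends have snapped fully home; then stand the pusher upright in the tray again. Only the pusher may touch the cover, and the other things on the bench stay where they are.

Things in the scene. Friction and masses are not known exactly. Their poses are not given: they have to be found in the camera images.
- nest: Assembly nest, fixed: aluminium plate 220 x 110 x 12 mm (long side along its x) under a blue block in which a folding knife (150 x 36 mm, along x) lies on its side between four blue cheeks (tops 45 mm up; |x| 14 to 45, |y| 19.5 to 35 mm) that guide the cover's long sides with 1.5 mm play. Origin: centre of the plate's underside, on the bench; z up.
- nest_seat (a point): Middle of the recess for the cover: on the knife's brass liner, 36 mm above the nest's origin. Steel bolsters at the knife's two ends (x beyond +-51.4 mm, tops 11 mm above this point) bound the recess; a sprung catch bar stands out of each into it.
- cover: Loose black handle cover 96 x 36 x 12.5 mm, with a 2.5 mm rib at each end. Origin: centre of its underside; x along it, z up. At the start it lies level on the catches, 6 mm above the liner. Each end needs 5 to 10 N (pressed in the middle, both together: 12 to 18 N) over the first 3 mm, then snaps down; home, it lies on the liner, its top 1.5 mm above the bolsters, and stays. Pressed at one end it tilts 3 degrees.
- cover_end_a (a point): Point on the cover's top face, on its centre line, 36 mm from its middle towards its +x end: a good place to press. 48.5 mm above the nest's origin when that end is home, 54.5 mm at the start.
- cover_end_b (a point): The same at the cover's -x end.
- pusher: Hand pusher, loose, upright in the tray, 115 mm tall, about 220 g, round. Origin: centre of the flat underside of its foot; z up along the handle. White nylon foot 32 mm diameter, 20 mm high; steel neck 17 mm diameter up to 50 mm; red cylindrical handle 30 mm diameter from 50 to 115 mm.
- pusher_grip (a point): Point on the pusher's axis 85 mm above its underside, at mid handle: where to grasp (30 mm wide).
- tray: Wooden tool tray, fixed, 220 x 150 mm (long side along its x), 28 mm high, walls and floor 6 mm thick (floor top 6 mm above its origin), a wall across its middle makes two compartments. Origin: centre of its underside, on the bench. The pusher stands in the +x compartment, a brush lies in the other.
- brush: Bystander: small hand brush, 125 mm, lying in the tray's -x compartment. Origin near its middle, on its underside.
- pliers: Bystander: slip-joint pliers, 185 mm long, 15 mm high, lying flat on the bench beside the tray. Origin on its underside, near the middle.
- knife: Bystander: finished closed folding knife with brown covers, 130 x 30 x 18 mm, lying on the bench beside the nest. Origin: centre of its underside.
- tin: Bystander: round black tin with an orange band, full of steel pins, 78 mm diameter, 36 mm high. Origin: centre of its underside.
- stake: Bystander: steel bench stake (small anvil), 70 x 60 x 74 mm. Origin: centre of its underside.
- cover_bin: Bystander: yellow bin of spare black covers, 120 x 100 x 50 mm. Origin: centre of its underside.
- tub: Bystander: white plastic tub, 110 mm diameter, 150 mm high. Origin: centre of its underside.
Not all that is in view belongs to the job. Of the things that look like the pusher, the largest one is meant.

How it is judged:
By the outcome, as a careful person would: the job done as asked, in the order asked, and still so for the second after the job is handed in, with the robot touching nothing.
It also fails if it takes over 56 s, if anything falls off the work surface, if the arm or the gripper's body presses on something with over 40 N, if the wrist force passes 120 N, or if a joint passes its speed limit or range.

## Robot

A 6-joint arm with a two-finger parallel gripper is mounted at the origin on the work surface. World frame = base frame: x ahead of the robot, y to its left, z up, the work surface at z = 0. Lengths are in m, angles in degrees, forces in N, time in s.
With the tool pointing down it reaches from about 0.325 to 0.85 m from the base axis. Payload 15.5 kg.
Tool frame: the origin (TCP) lies at the very end of the fingers, on their centre line; the grasp point (between the pads) lies arm.grip_depth behind it (arm.grip_depth is the distance from the TCP to the grasp point, in m); z points along the fingers, y is the direction in which the jaws open and shut (so a half turn about z gives the same grasp; the last joint's range is limited). The gripper opens to 91 mm and grips with 3 to 60 N. Pads are 32 mm wide; open, the fingers measure 118 mm over their backs; the gripper's body (76 mm by 178 mm) begins 60 mm behind the grasp point.
Start: joints at [58.356, 28.281, 77.091, -0, 74.628, -5.472], TCP at [0.276, 0.561, 0.214] pointing down, gripper open.
Joint ranges: [-166.48, 166.48], [-47.26, 123.95], [12.59, 153.08], [-70.14, 250.14], [6.76, 159.57], [-176.63, 176.63]. Speed limits (degrees/s): [108.29, 108.29, 147.25, 172.46, 172.46, 172.46].

## Interface

Orientations are given as a 3x3 rotation matrix whose columns are the frame's x, y, z axes.
In Python, from rig import arm gives the robot as it stands. Calls block until the motion is done:
- arm.move_to(position, orientation): joint-space move of the TCP to a pose.
- arm.move_l(position, orientation=None, feed=0.15): straight line of the TCP; orientation=None keeps the orientation; feed is the mean speed in m/s.
- arm.move_joints(angles): joint-space move.
- arm.grip(opening): finger opening in m; the grip force is fixed at half the most; returns when the fingers have stopped.
- arm.sleep(seconds).
- arm.solve_ik(position, orientation): joint angles nearest the present ones, or None.
- arm.snapshot(name): name is "scene" or "top"; returns the picture (420x560x3 uint8, red, green, blue); there is no depth.
- arm.get_calibration(name): a dict with "intrinsics" (3x3 intrinsics, pixels), "cam_to_world" (4x4, takes a point from camera to world coordinates). Camera axes: x right, y down, z forward; pixel columns grow to the right and rows downward; lengths in m; the calibration is good to about 2 mm. A picture is of the moment at which its call begins. get_calibration takes no time and is no camera call.
A pose or a line that the arm cannot do raises arm.Unreachable and nothing moves.
- arm.sign_off(): hands the job in, once; it reports no verdict.
Readings, each from a call of its own:
- arm.current_t(): time.
- arm.current_joint_positions(): joint angles.
- arm.current_dq(): joint speeds.
- arm.current_tau(): joint torques, N m.
- arm.current_ee_pos(): TCP position.
- arm.current_tool_rot(): TCP orientation.
- arm.current_force(): force on the tool from outside, world axes, zero at the start.
- arm.current_torque(): the same for the moment, N m.
- arm.current_width(): finger opening in m.
Only numpy, scipy, OpenCV 4.12 (cv2) and the standard library are available. Lean on these libraries where they do the work, as an engineer would, in place of code of your own. Each camera call takes 0.05 s, during which the arm holds its last target.

## Working session

There is one attempt and no reset: what is moved stays moved. The work goes in short steps, each a Python script; the robot and the scene stay as the last script left them, time stands still between calls to the robot, and variables do not carry over. Pictures are saved under pics/ and viewed, and the job is handed in when it is done.

```bash
ls; mkdir -p pics
python3 - <<'E'
from rig import arm
import cv2
for n in("scene","top"):
    im=arm.snapshot(n); cv2.imwrite(f"pics/{n}0.png",im[:,:,::-1])
    c=arm.get_calibration(n); print(n,c["intrinsics"],c["cam_to_world"])
print(arm.current_t(),arm.grip_depth,arm.current_tool_rot(),arm.current_width())
E
```

```text
pics
scene [[449.92991965   0.         276.88096308]
 [  0.         449.92991965 204.00795676]
 [  0.           0.           1.        ]] [[-0.02910622  0.66840863 -0.74322455  1.23793977]
 [ 0.99938484  0.00490621 -0.03472566  0.13551201]
 [-0.01956451 -0.74377808 -0.66814025  0.7099302 ]
 [ 0.          0.          0.          1.        ]]
top [[534.72965233   0.         280.13919183]
 [  0.         534.72965233 197.54085412]
 [  0.           0.           1.        ]] [[-5.30299522e-04 -9.94034992e-01  1.09060316e-01  3.97243113e-01]
 [-9.99854499e-01 -1.33240701e-03 -1.70060167e-02  1.15452459e-01]
 [ 1.70498884e-02 -1.09053466e-01 -9.93889653e-01  1.56899315e+00]
 [ 0.00000000e+00  0.00000000e+00  0.00000000e+00  1.00000000e+00]]
0.1 0.0188 [[-8.97461385e-01  4.41092665e-01 -5.67918948e-04]
 [ 4.41093017e-01  8.97460930e-01 -9.10329478e-04]
 [ 1.08145412e-04 -1.06749064e-03 -9.99999424e-01]] 0.09119122221534794
```

View pics/scene0.png

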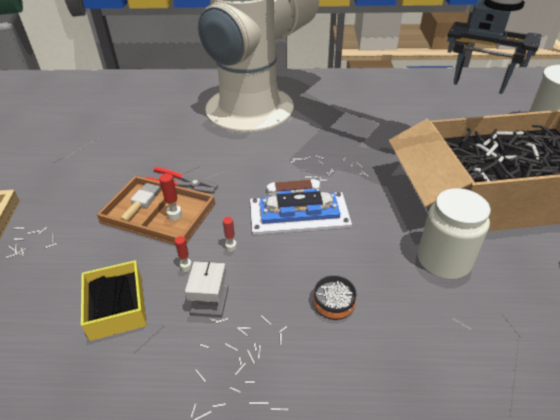

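View pics/top0.png

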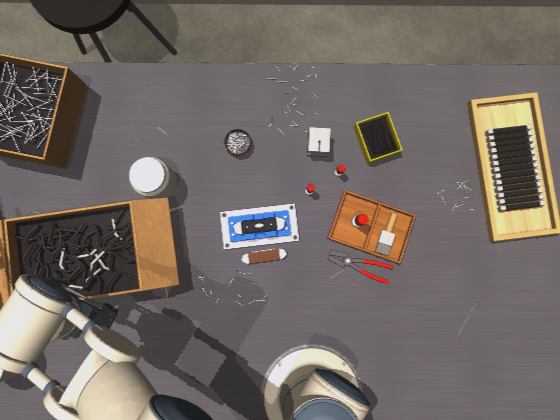

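The scene view shows the tray with the large pusher at about (169,197), the nest at (300,207) and two smaller decoys at (229,233) and (182,253). In the top view the pusher is at (361,219), the nest at (260,226) and the pliers right below the tray. I'll zoom in on these.

Run:
```python
import cv2,numpy as np
t=cv2.imread("pics/top0.png");s=cv2.imread("pics/scene0.png")
cv2.imwrite("pics/c1.png",cv2.resize(t[180:290,210:420],None,fx=3.8,fy=3.8,interpolation=cv2.INTER_CUBIC))
cv2.imwrite("pics/c2.png",cv2.resize(s[150:270,90:360],None,fx=2.9,fy=2.9,interpolation=cv2.INTER_CUBIC))
```

```text
(no output)
```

View pics/c1.png

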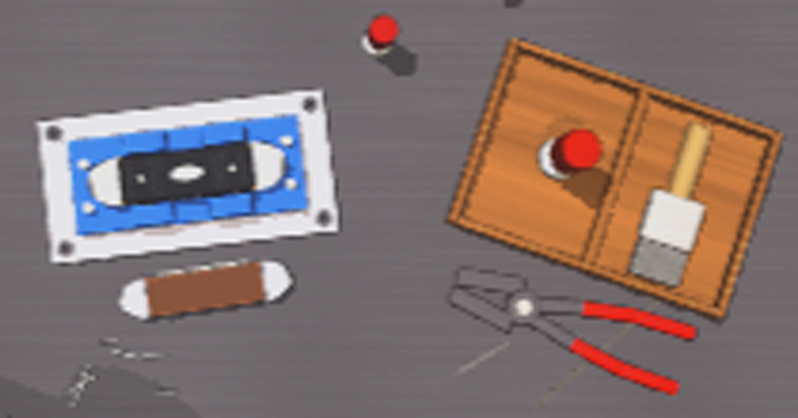

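View pics/c2.png

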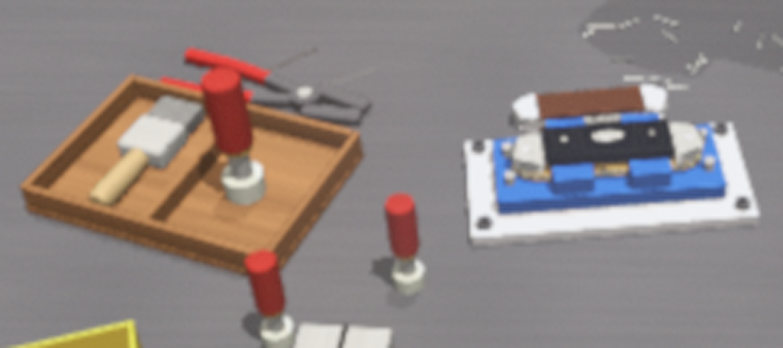

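```bash
cat > h.py <<'E'
import numpy as np,cv2
from rig import arm
def ray(n,p):
    c=arm.get_calibration(n);K=c["intrinsics"];T=c["cam_to_world"]
    d=T[:3,:3]@np.linalg.solve(K,[p[0],p[1],1.]);return T[:3,3],d
def onz(n,p,z):
    o,d=ray(n,p);return o+d*(z-o[2])/d[2]
def proj(n,P):
    c=arm.get_calibration(n);K=c["intrinsics"];T=c["cam_to_world"]
    q=K@(T[:3,:3].T@(np.asarray(P)-T[:3,3]));return q[:2]/q[2]
def red(im): # bgr
    b,g,r=[im[...,i].astype(int) for i in range(3)]
    return ((r>110)&(g<70)&(b<80)).astype(np.uint8)
def tri(a,b):
    (o1,d1),(o2,d2)=ray("top",a),ray("scene",b)
    s=np.linalg.lstsq(np.c_[d1,-d2],o2-o1,rcond=None)[0]
    p,q=o1+d1*s[0],o2+d2*s[1];return (p+q)/2,np.linalg.norm(p-q)
E
python3 - <<'E'
from h import *
t=cv2.imread("pics/top0.png");s=cv2.imread("pics/scene0.png")
# nest cover, top
def comps(m,x0,y0,x1,y1,mn=20):
    k=np.zeros_like(m);k[y0:y1,x0:x1]=m[y0:y1,x0:x1]
    n,l,st,ce=cv2.connectedComponentsWithStats(k)
    return [(l==i,st[i],ce[i]) for i in range(1,n) if st[i][4]>=mn]
for nm,im,box in(("top",t,(335,195,385,245)),("scene",s,(155,165,185,210))):
    for m,st,ce in comps(red(im),*box): print(nm,"red",st,ce)
# bright red disc top
b,g,r=[t[...,i].astype(int) for i in range(3)]
for y in range(210,232): print(y,[int(v) for v in r[y,348:374]])
hsv=cv2.cvtColor(t,cv2.COLOR_BGR2HSV)
blue=((hsv[...,0]>100)&(hsv[...,0]<125)&(hsv[...,1]>120)).astype(np.uint8)
for m,st,ce in comps(blue,215,195,305,255,30): print("blue",st,ce)
ys,xs=np.nonzero(blue[195:255,215:305]);pts=np.array([onz("top",(x+215,y+195),.03)[:2] for x,y in zip(xs,ys)],np.float32)
print("blue rect",cv2.minAreaRect(pts))
dark=((hsv[...,2]<70)).astype(np.uint8)
for m,st,ce in comps(dark,230,205,290,245,60):
    ys,xs=np.nonzero(m);pts=np.array([onz("top",(x,y),.0545)[:2] for x,y in zip(xs,ys)],np.float32)
    print("dark",st,ce,cv2.minAreaRect(pts))
b,g,r=[t[...,i].astype(int) for i in range(3)]
pl=((np.minimum(np.minimum(r,g),b)>175)).astype(np.uint8)
for m,st,ce in comps(pl,210,195,310,255,100):
    ys,xs=np.nonzero(m);pts=np.array([onz("top",(x,y),.012)[:2] for x,y in zip(xs,ys)],np.float32)
    print("plate",st,ce,cv2.minAreaRect(pts))
E
```

```text
top red [358 214  10  11  87] [362.33333333 218.64367816]
scene red [155 168  26  35 373] [168.39678284 186.41286863]
210 [206, 210, 212, 209, 207, 204, 201, 196, 190, 187, 178, 172, 185, 186, 188, 191, 197, 199, 198, 192, 192, 190, 189, 189, 187, 183]
211 [199, 198, 203, 208, 211, 210, 207, 197, 179, 176, 172, 166, 164, 163, 170, 184, 187, 190, 191, 191, 190, 191, 191, 190, 190, 189]
212 [202, 200, 199, 199, 200, 203, 197, 183, 182, 182, 180, 178, 175, 169, 165, 172, 185, 185, 185, 186, 188, 190, 191, 191, 191, 192]
213 [199, 202, 203, 203, 201, 190, 173, 174, 178, 181, 183, 184, 182, 180, 178, 184, 194, 190, 187, 185, 185, 185, 186, 189, 191, 181]
214 [190, 193, 196, 197, 200, 194, 177, 175, 173, 173, 175, 162, 149, 180, 191, 204, 185, 154, 175, 194, 190, 188, 184, 186, 185, 161]
215 [186, 188, 187, 184, 181, 177, 169, 175, 177, 162, 121, 141, 206, 227, 227, 227, 226, 218, 189, 180, 201, 197, 193, 190, 188, 162]
216 [189, 188, 186, 185, 185, 175, 173, 179, 129, 93, 133, 203, 229, 230, 229, 228, 228, 227, 212, 192, 209, 207, 205, 201, 185, 143]
217 [182, 187, 191, 191, 169, 144, 184
[... 1757 characters left out ...]
 130, 129, 127, 125, 124, 124, 124, 107, 88, 152, 182, 167, 198]
231 [208, 208, 210, 209, 210, 211, 213, 216, 218, 219, 219, 217, 191, 134, 133, 133, 130, 128, 125, 118, 96, 135, 197, 177, 156, 197]
blue [228 211  63  31 806] [258.78908189 225.83498759]
blue rect ((0.4850679636001587, 0.15037521719932556), (0.0713115707039833, 0.17384272813796997), 6.782557010650635)
dark [241 218  36  16 377] [258.57824934 225.57029178] ((0.48360201716423035, 0.15052981674671173), (0.03599577024579048, 0.09754306077957153), 6.392673969268799)
plate [ 220  204   79   45 1157] [259.01123596 226.2653414 ] ((0.48527249693870544, 0.1499340981245041), (0.10845591872930527, 0.21860946714878082), 6.610366344451904)
```

Run:
```python
from h import *
t=cv2.imread("pics/top0.png");s=cv2.imread("pics/scene0.png")
m=np.zeros(t.shape[:2],bool);m[212:227,352:372]=1
b,g,r=[t[...,i].astype(int) for i in range(3)]
w=np.clip((r-g-80)/120.,0,1)*m*(g<110)
w2=((r>150)&(g<80)&m)
ys,xs=np.nonzero(w2);print(xs.min(),xs.max(),ys.min(),ys.max(),len(xs))
c=(xs.mean(),ys.mean());P=onz("top",c,.121);print("pusher",c,P)
def circ(im,n,c,z,rad,col,k):
    a=np.linspace(0,2*np.pi,60);pts=np.array([proj(n,(c[0]+rad*np.cos(q),c[1]+rad*np.sin(q),z)) for q in a])
    cv2.polylines(im,[np.int32((pts-k[:2]+.5)*k[2])],True,col,1)
for n,im,k in(("top",t,(335,195,10)),("scene",s,(140,160,9))):
    cr=cv2.resize(im[k[1]:k[1]+58,k[0]:k[0]+58],None,fx=k[2],fy=k[2],interpolation=cv2.INTER_NEAREST)
    kk=np.array([k[0],k[1],k[2]],float)
    circ(cr,n,P,.121,.015,(255,255,0),kk);circ(cr,n,P,.026,.016,(0,255,0),kk);circ(cr,n,P,.006,.016,(0,255,255),kk)
    cv2.imwrite(f"pics/o_{n}.png",cr)
# nest overlay
C=np.array([.4848,.1503]);u=np.array([-np.sin(np.radians(6.6)),np.cos(np.radians(6.6))]);v=np.array([-u[1],u[0]])
outs=[]
for n,im,k in(("top",t,(212,190,7)),("scene",s,(245,165,7))):
    cr=cv2.resize(im[k[1]:k[1]+75,k[0]:k[0]+110],None,fx=7,fy=7,interpolation=cv2.INTER_NEAREST)
    for a,b2,z,col in((.11,.055,.012,(0,0,255)),(.048,.018,.0545,(0,255,0))):
        pts=np.array([proj(n,(*(C+sx*a*u+sy*b2*v),z)) for sx,sy in((1,1),(1,-1),(-1,-1),(-1,1))])
        cv2.polylines(cr,[np.int32((pts-k[:2]+.5)*7)],True,col,1)
    cv2.imwrite(f"pics/n_{n}.png",cr)
cv2.imwrite("pics/o.png",cv2.resize(np.hstack([cv2.imread("pics/o_top.png"),cv2.resize(cv2.imread("pics/o_scene.png"),(580,580))]),(800,400)))
cv2.imwrite("pics/n.png",cv2.resize(np.vstack([cv2.imread("pics/n_top.png"),cv2.imread("pics/n_scene.png")]),(440,600)))
R0=arm.current_tool_rot()
for yaw in (0,20,-20,90):
  for sgn in(1,-1):
    y=np.array([u[0],u[1],0])*sgn; z=np.array([0,0,-1.]); R=np.c_[np.cross(y,z),y,z]
    print(sgn,[None if q is None else np.round(q,0) for q in(arm.solve_ik([P[0],P[1],.072],R),arm.solve_ik([C[0],C[1],.12],R))])
  break
```

```text
358 368 214 223 85
pusher (np.float64(362.74117647058824), np.float64(218.68235294117648)) [ 0.49858476 -0.13399928  0.121     ]
1 [array([ -22.,   31.,  101.,   -0.,   48., -118.]), array([ 10.,  26., 100.,  -0.,  54., -86.])]
-1 [array([-22.,  31., 101.,  -0.,  48.,  62.]), array([ 10.,  26., 100.,  -0.,  54.,  94.])]
```

View pics/o.png

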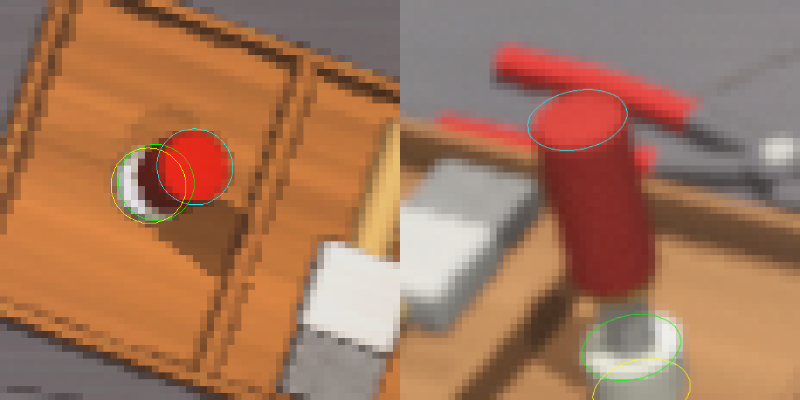

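View pics/n.png

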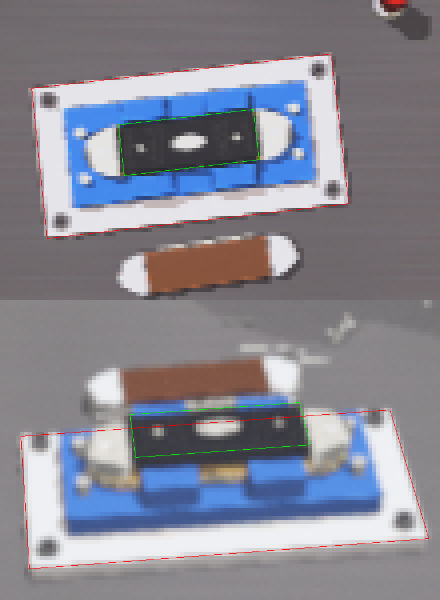

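The pusher fit agrees in both views at (0.4986, -0.1340). The nest centre is about (0.485, 0.150) with its long axis 6.6° off world y, within roughly 1 px. Next I grasp with the jaw axis along the nest's long side.

```bash
cat >> h.py <<'E'
C=np.array([.4853,.1503]);_a=np.radians(6.6);U=np.array([-np.sin(_a),np.cos(_a)])
_y=-np.array([U[0],U[1],0]);_z=np.array([0,0,-1.]);R=np.c_[np.cross(_y,_z),_y,_z]
P=np.array([.4988,-.1340])
def st(m=""):
    print(m,"t",round(arm.current_t(),2),"p",np.round(arm.current_ee_pos(),4),"F",np.round(arm.current_force(),2),"w",round(arm.current_width(),4),flush=True)
E
python3 - <<'E'
from h import *
arm.move_to([P[0],P[1],.20],R);st("above")
arm.move_l([P[0],P[1],.0722],feed=.1);st("down")
arm.grip(.024);st("grip")
cv2.imwrite("pics/g_s.png",arm.snapshot("scene")[:,:,::-1]);cv2.imwrite("pics/g_t.png",arm.snapshot("top")[:,:,::-1])
arm.move_l([P[0],P[1],.0822],feed=.04);st("lift1")
arm.move_l([P[0],P[1],.19],feed=.1);st("lift")
s=arm.snapshot("scene")[:,:,::-1];t=arm.snapshot("top")[:,:,::-1]
cv2.imwrite("pics/l.png",np.hstack([cv2.resize(s[90:230,90:250],(400,350)),cv2.resize(t[130:270,300:460],(400,350))]))
E
```

```text
above t 2.68 p [ 0.499  -0.1334  0.2   ] F [ 0.27  0.04 -0.11] w 0.0911
down t 4.11 p [ 0.4991 -0.1341  0.0727] F [0.53 0.67 0.28] w 0.0913
grip t 5.07 p [ 0.4988 -0.134   0.0722] F [0.34 0.31 0.02] w 0.0291
lift1 t 5.57 p [ 0.499  -0.134   0.0825] F [-0.95 -0.07 -1.97] w 0.0292
lift t 6.79 p [ 0.4985 -0.1339  0.1894] F [ 0.31  0.53 -2.69] w 0.0294
```

View pics/l.png

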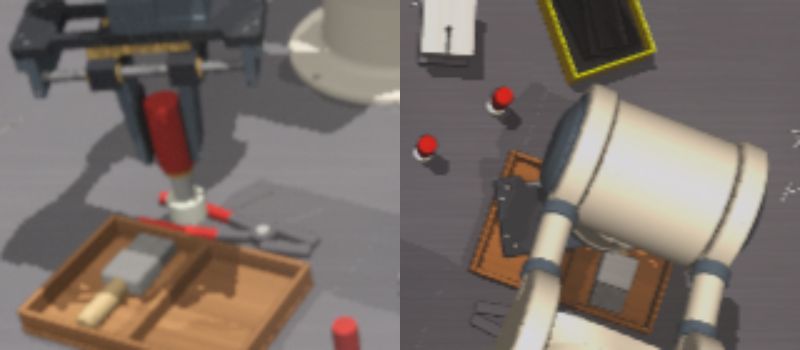

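Grasped and hanging upright. Move over end b (the nearer end) and take a look before pressing.

Run:
```python
from h import *
E1=C-.036*U
arm.move_l([*E1,.19],R,feed=.2);st("over")
arm.move_l([*E1,.132],feed=.06);st("near")
s=arm.snapshot("scene")[:,:,::-1];t=arm.snapshot("top")[:,:,::-1]
cv2.imwrite("pics/n1.png",np.hstack([cv2.resize(s[130:240,230:360],(520,440),interpolation=cv2.INTER_CUBIC),cv2.resize(t[190:260,200:300],(280,196))if 0 else np.zeros((440,10,3),np.uint8)]))
```

```text
over t 8.28 p [0.4895 0.1139 0.19  ] F [-0.65  0.14 -1.33] w 0.0298
near t 9.4 p [0.4897 0.1146 0.1323] F [-0.15 -0.14 -1.36] w 0.0293
```

View pics/n1.png

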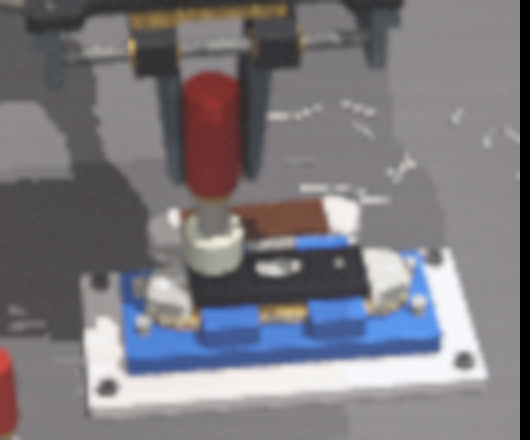

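The foot is above the left (-U) end of the cover and centred across it. I'll press in small, force-monitored steps.

```bash
cat >> h.py <<'E'
def press(E,z0,zmin,fmax,step=.001,feed=.008):
    base=np.mean([arm.current_force()[2] for _ in range(5)]);log=[];z=z0;peak=0;low=0
    while z>zmin:
        z-=step;arm.move_l([*E,z],feed=feed)
        f=arm.current_force()[2]-base;pz=arm.current_ee_pos()[2]
        log.append((round((z-.0662)*1e3,1),round((pz-.0662)*1e3,1),round(f,1)))
        if f>fmax: break
    print("base",round(base,2),"(foot cmd mm, foot real mm, N)",log);return z
E
python3 - <<'E'
from h import *
E1=C-.036*U
arm.move_l([*E1,.1235],feed=.03);st()
press(E1,.1235,.1147,20);st("end")
cv2.imwrite("pics/p1.png",cv2.resize(arm.snapshot("scene")[130:240,230:360,::-1],(520,440),interpolation=cv2.INTER_CUBIC))
E
```

```text
t 9.93 p [0.4893 0.1145 0.1233] F [-0.52  0.62 -2.21] w 0.0296
base -2.21 (foot cmd mm, foot real mm, N) [(56.3, np.float64(56.3), np.float64(-1.3)), (55.3, np.float64(55.3), np.float64(0.2)), (54.3, np.float64(54.3), np.float64(0.3)), (53.3, np.float64(53.5), np.float64(6.3)), (52.3, np.float64(52.2), np.float64(1.4)), (51.3, np.float64(51.1), np.float64(0.7)), (50.3, np.float64(50.2), np.float64(-0.4)), (49.3, np.float64(49.7), np.float64(10.6)), (48.3, np.float64(49.3), np.float64(22.9))]
end t 12.41 p [0.49   0.1145 0.1155] F [-3.04 -2.   20.72] w 0.0296
```

View pics/p1.png

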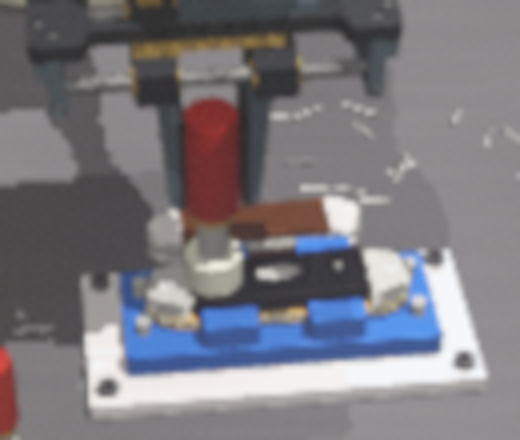

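The first end gave 6 N, snapped at about 53 mm and bottomed near 50 mm, as expected for a tilted cover. Now the other end.

Run:
```python
from h import *
E1=C-.036*U;E2=C+.036*U
arm.move_l([*E1,.135],feed=.06)
arm.move_l([*E2,.135],feed=.1);arm.move_l([*E2,.1235],feed=.04);st()
press(E2,.1235,.1107,22);st("end")
arm.move_l([*E2,.135],feed=.06)
cv2.imwrite("pics/p2.png",cv2.resize(arm.snapshot("scene")[130:240,230:360,::-1],(520,440),interpolation=cv2.INTER_CUBIC))
```

```text
t 14.25 p [0.481  0.1858 0.1232] F [ 0.52 -0.43 -2.65] w 0.0294
base -2.65 (foot cmd mm, foot real mm, N) [(56.3, np.float64(56.4), np.float64(-0.1)), (55.3, np.float64(55.3), np.float64(0.6)), (54.3, np.float64(54.3), np.float64(1.6)), (53.3, np.float64(53.4), np.float64(4.8)), (52.3, np.float64(52.4), np.float64(6.6)), (51.3, np.float64(51.1), np.float64(2.0)), (50.3, np.float64(50.1), np.float64(1.0)), (49.3, np.float64(49.2), np.float64(0.3)), (48.3, np.float64(48.4), np.float64(6.0)), (47.3, np.float64(48.3), np.float64(23.4))]
end t 17.0 p [0.4816 0.1863 0.1145] F [-4.44  0.28 20.71] w 0.0298
```

View pics/p2.png

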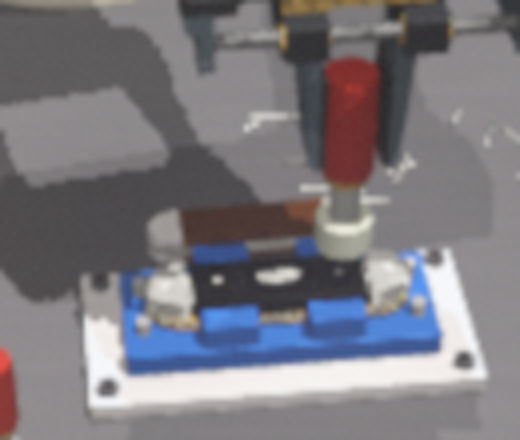

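The second end bottomed at 48.4 mm, which is home. I'll probe the first end again to confirm, with the cover now level.

Run:
```python
from h import *
E1=C-.036*U;E2=C+.036*U
arm.move_l([*E1,.135],feed=.1);arm.move_l([*E1,.1197],feed=.04)
press(E1,.1197,.1120,20);st("end")
arm.move_l([*E1,.135],feed=.06)
arm.move_l([*E1,.19],feed=.15)
arm.move_l([P[0],P[1],.19],feed=.2);st("over tray")
s=arm.snapshot("scene")[:,:,::-1];t=arm.snapshot("top")[:,:,::-1]
cv2.imwrite("pics/p3.png",np.hstack([cv2.resize(s[165:240,240:360],(480,300),interpolation=cv2.INTER_CUBIC),cv2.resize(t[195:260,215:305],(320,300),interpolation=cv2.INTER_CUBIC)]))
cv2.imwrite("pics/p4.png",cv2.resize(s[80:250,80:250],(590,590)))
```

```text
base -1.72 (foot cmd mm, foot real mm, N) [(52.5, np.float64(52.6), np.float64(-0.2)), (51.5, np.float64(51.5), np.float64(-0.2)), (50.5, np.float64(50.4), np.float64(-1.1)), (49.5, np.float64(49.4), np.float64(-1.2)), (48.5, np.float64(48.5), np.float64(-0.2)), (47.5, np.float64(48.3), np.float64(18.1)), (46.5, np.float64(48.0), np.float64(31.4))]
end t 20.88 p [0.4902 0.1145 0.1142] F [-5.04 -2.15 29.72] w 0.0295
over tray t 23.32 p [ 0.4986 -0.1332  0.1899] F [-0.76  0.54 -2.48] w 0.03
```

View pics/p3.png

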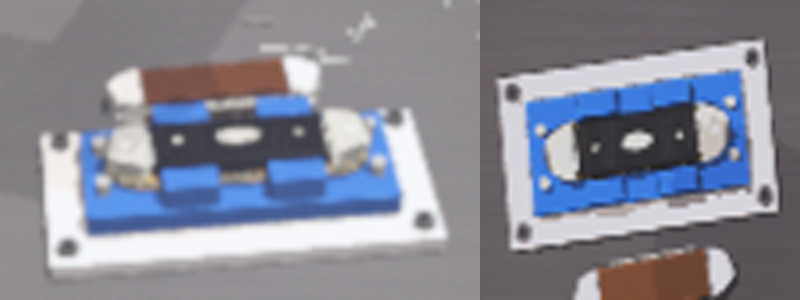

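View pics/p4.png

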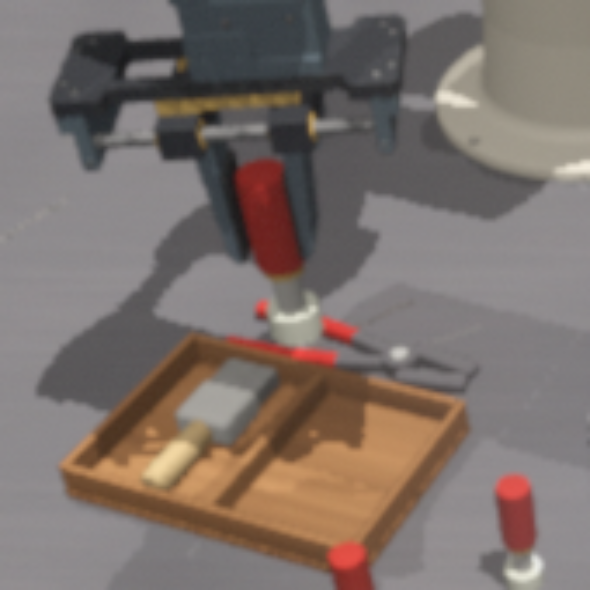

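Both ends now contact at about 48.4 mm, and the pictures show the cover level between the bolsters. I'll put the pusher back in the tray.

Run:
```python
from h import *
arm.move_l([P[0],P[1],.078],feed=.1)
arm.sleep(.2)
z=press(P,.0765,.0695,4,step=.0007,feed=.01);st("down")
arm.grip(.05);arm.sleep(.2);st("open")
arm.grip(.091)
arm.move_l([P[0],P[1],.20],feed=.08);st("up")
q=arm.current_joint_positions();q=np.array(q,float);q[0]-=35
arm.move_joints(q);st("away")
s=arm.snapshot("scene")[:,:,::-1];t=arm.snapshot("top")[:,:,::-1]
cv2.imwrite("pics/f_s.png",s);cv2.imwrite("pics/f_t.png",t)
cv2.imwrite("pics/f.png",np.vstack([cv2.resize(s[150:330,80:380],(500,300),interpolation=cv2.INTER_CUBIC),cv2.resize(t[100:300,200:460],(500,300))]))
```

```text
base -3.04 (foot cmd mm, foot real mm, N) [(9.6, np.float64(9.5), np.float64(0.7)), (8.9, np.float64(8.9), np.float64(1.3)), (8.2, np.float64(8.2), np.float64(1.8)), (7.5, np.float64(7.5), np.float64(1.0)), (6.8, np.float64(6.8), np.float64(1.3)), (6.1, np.float64(6.1), np.float64(1.3)), (5.4, np.float64(5.7), np.float64(7.7))]
down t 26.75 p [ 0.4989 -0.134   0.0719] F [-1.3   0.85  4.62] w 0.0294
open t 27.47 p [ 0.4988 -0.134   0.0716] F [ 0.4  -0.32 -0.71] w 0.0499
up t 30.0 p [ 0.4986 -0.1339  0.1996] F [ 0.88 -0.65  0.05] w 0.0909
away t 31.18 p [ 0.3322 -0.395   0.1996] F [ 0.75 -0.49  0.33] w 0.0907
```

View pics/f.png

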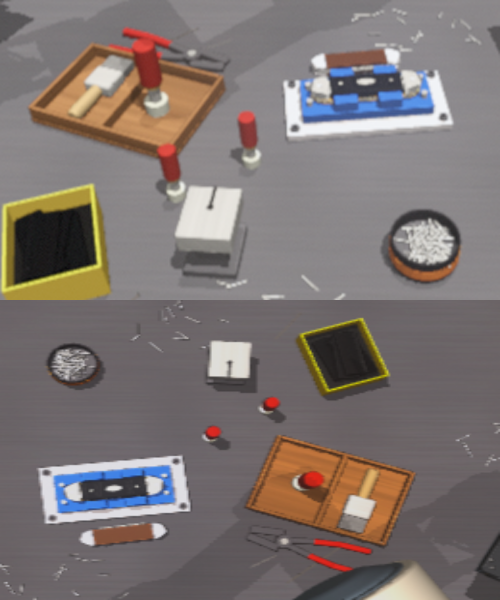

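The pusher stands upright in its compartment, the cover is home, and the other things appear where they were. I'll hand the job in.

Run:
```python
from h import *
arm.sign_off();st()
```

```text
the job is handed in; nothing more can be done
the job is handed in; nothing more can be done
```

The job is done and handed in at about 31 s of the 56 s allowed. I pressed the cover home one end at a time with the pusher, in 1 mm force-monitored steps, then stood the pusher back in the tray.

- **Cover:** the two ends snapped at about 6 N and 7 N. The second end stopped at 48.4 mm above the bench, and re-probing the first end gave 48.0–48.5 mm, against 48.5 mm when fully home. The cover looks level between the bolsters in both views. The highest force I read was about 31 N, at the end of that last probe, after the cover was already down. That was well above the 20 N I had set to stop at, because the force is only checked after each step.
- **Pusher:** it stands upright in its tray compartment at its original spot. It touched down at about 6 N and was then released.
- **Surroundings:** by eye in the final pictures, nothing else on the bench moved, and the arm was clear of everything.
- **Disagreement:** in the scene camera, the nest outline worked out from the top view sat about 1 px (roughly 2 mm) off, which is within the calibration error. No check failed.

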